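# Slide the bar board shut over the ice

### The job

The wooden cutting board that covers the bar's ice bin has been left slid back, with the ice uncovered. Push it with the fingertips along its rails, over the ice, until you feel its tail end drop off the raised run into the seat, so that it lies flat and flush with the steel rim. Only push it: do not lift the board or pick anything up, keep off the little dish and the half lemon that ride on it (they must stay on the board, the dish upright), and leave the other things on the bar where they are.

Things in the scene. Friction and masses are not known exactly. Their poses are not given: they have to be found in the camera images.
- ice_bin: Fixed stainless countertop ice bin, open on top: 261 mm (its x) by 538 mm (its y, from -250 to +288 mm), rim 148 mm high, walls 18 mm. Origin on the bar top, z up. The board slides along its y on two 15 mm wide plastic rails inside the long walls, 195 mm clear between them; the rim guides the board's sides with 2.5 mm play each. Ice at the -y end, a drainer deck at z = 70 mm at the +y end.
- step (a point): End of the white raised run, midway between the rails, at (0, 12, 138) mm in the bin's frame, axes as the bin's. To its +y both rails are white, top at z = 138 mm, up to y = +270 mm; to its -y they are black, 8 mm lower (z = 130 mm): the seat. Between the rails it is open; a divider at y = 20 to 32 mm reaches only to z = 105 mm.
- seat (a point): Centre of the seat (black lowered rails), at (0, -110, 130) mm in the bin's frame, axes as the bin's: where the middle of the board's underside must come. The seat is 244 mm long, y = -232 to +12 mm, closed at -y by the bin's end wall (the stop) and at +y by the 8 mm step.
- board: Loose maple board with two dark stripes, 220 mm (its x) by 240 mm (its y) by 18 mm thick, about 0.6 kg. Origin at the centre of its underside, axes as the bin's. It starts level on the white run, origin at y = 35 to 85 mm in the bin's frame, its top 8 mm above the rim. Seated, its top is flush with the rim. Sliding takes about 2 to 7 N; at the stop the force climbs steeply.
- board_tail (a point): Middle of the top edge of the board's tail (+y) end, at (0, 120, 18) mm in its frame. The 18 mm high end face below it is pushed towards the bin's -y; 65 mm or more of clear length lies behind it. The tail rises up to 8 mm while the nose dips, and drops once past the step, leaving 4 mm play along y. A finger pressed hard on it may hold it up by friction until drawn back.
- board_nose (a point): Middle of the top edge of the board's leading (-y) end, at (0, -120, 18) mm in the board's frame. It starts out over the ice; when the board's middle passes the step the nose tips down into the seat and the board slides on tilted, up to about 4 degrees.
- dish: Small blue ceramic dish standing on the board's nose half, 62 mm across, 30 mm high. Origin at the centre of its underside, z up.
- lemon: Half a lemon lying cut face down on the board's nose half, 54 mm across, 31 mm high. Origin at the centre of its underside.
- tulip_a: Empty tulip glass standing on the bar, 82 mm across, 150 mm high. Origin at the centre of its foot. Leave alone.
- tulip_b: Second tulip glass, the same. Leave alone.
- jigger: Copper jigger, 45 mm across, 85 mm high. Origin at the centre of its underside. Leave alone.
- shaker: Open aluminium shaker tin, 90 mm across, 150 mm high. Origin at the centre of its underside. Leave alone.
- scoop: Aluminium ice scoop with a black handle lying on the bar, 220 mm long, 70 mm wide, 45 mm high. Origin on the bar below the scoop's back wall; handle to -x, mouth to +x. Leave alone.
Things that resemble listed ones, but are neither listed nor needed, are in the scene too. Several things have the shape of the dish; the one meant has the colours described above.

How it is judged (in metres and radians):
At the end, for the whole second after the job is handed in: The board lies in its seat: its origin within 6 mm of the seat point along the bin and across it, its underside and its tail at seated height within 3 mm, level with the rim within 0.02 rad and at rest; the dish stands upright on the board and the half lemon is still on it (y of board in the frame of ice_bin between -0.116 and -0.104 m and x of board in the frame of ice_bin between -0.006 and 0.006 m and z of board in the frame of ice_bin between 0.127 and 0.1325 m and z of board_tail in the frame of ice_bin between 0.1445 and 0.1505 m and angle between the z axis of board and the z axis of ice_bin, either way round below 0.02 rad and linear speed of board below 0.01 m/s and z of dish in the frame of board between 0.014 and 0.024 m and angle between dish's own z axis and vertical below 0.15 rad and z of lemon in the frame of board between 0.012 and 0.04 m and x of dish in the frame of board between -0.11 and 0.11 m and y of dish in the frame of board between -0.12 and 0.12 m and x of lemon in the frame of board between -0.11 and 0.11 m and y of lemon in the frame of board between -0.12 and 0.12 m); the robot touches nothing.
It fails at once if the board is lifted off its rails (z of board in the frame of ice_bin above 0.152 m).
It fails at once if the dish or the half lemon is lifted from the board or tipped over (z of dish in the frame of board above 0.036 m or z of lemon in the frame of board above 0.045 m or angle between dish's own z axis and vertical above 0.6 rad).
It fails at once if the robot pushes on the dish or the half lemon (contact force between any of the fingers, the arm and dish above 1.5 N or contact force between any of the fingers, the arm and lemon above 1.5 N).
It fails at once if another thing on the bar is moved by more than 30 mm (distance of any of tulip_a, tulip_b, jigger, shaker, scoop from where it was at the start of the episode above 0.03 m).
It also fails if it takes over 38 s, if anything falls off the work surface, if the arm or the gripper's body presses on something with over 40 N, if the wrist force passes 120 N, or if a joint passes its speed limit or range.

### The arm

A 6-joint arm with a two-finger parallel gripper is mounted at the origin on the work surface. World frame = base frame: x ahead of the robot, y to its left, z up, the work surface at z = 0. Lengths are in m, angles in degrees, forces in N, time in s.
With the tool pointing down it reaches from about 0.3 to 0.75 m from the base axis. Payload 8.5 kg.
Tool frame: the origin (TCP) lies on the centre line of the jaws, within the pads' length; the fingertips stand 19 mm ahead of it and the grasp point (between the pads) is the TCP; z points along the fingers, x is the direction in which the jaws open and shut, and the axes are right-handed (so a half turn about z gives the same grasp; the last joint's range is limited). The gripper opens to 85 mm and grips with 20 to 120 N. Pads are 22 mm wide; open, the fingers measure 114 mm over their backs; the gripper's body (76 mm by 85 mm) begins 54 mm behind the grasp point. The pads swing forward as they close: fully open they stand 13 mm farther back than shut.
Start: joints at [-86.992, 21.807, 74.336, -0, 83.858, -12.336], TCP at [0.146, -0.53, 0.25] pointing down, gripper open.
Joint ranges: [-178.18, 178.18], [-50.72, 133.34], [12.68, 142.11], [-81.47, 261.47], [9.98, 163.14], [-165.26, 165.26]. Speed limits (degrees/s): [136.94, 136.94, 180, 180, 180, 180].

### API

Orientations are given as a 3x3 rotation matrix whose columns are the frame's x, y, z axes.
In Python, from rig import env, cams, order gives the robot as it stands.
- The arm moves only by the tool step_arm, never from a script. Its argument "steps" is a list of rows, each an object with "xyz": the shift along the tool's x, y, z normalised to -1 to 1, where 1 is 0.04 m, a list of three; "turn": the turn, a rotation vector about the tool's x, y, z normalised to -1 to 1, where 1 is 0.08 rad, a list of three; "gripper": the gripper command: -1 is shut, 1 is fully open, values between are in proportion. A call has 1 to 20 rows; each row shifts and turns the commanded pose from where the row before left it, along the tool's axes as they then stand; what a row does not reach is not made up. A row lasts 1/12 s, in which the tool goes at most 41.7 mm and 7.16 degrees, less where a joint would pass 70% of its speed; a pose out of reach is approached as far as the arm can. A call with a number of a shift or a turn outside -1 to 1 is refused whole. A call with a gripper value outside its range is refused whole. The fingers move at their own pace and stop on an object; "squeeze" is the grip in N (left out, the last holds). Time passes only in rows, so rows that do not move let the fingers close. It gives the time, the measured TCP pose, the force and the opening at its end, in the units of the state.
- env.observe(): the state, without advancing time (a new reading comes with each control period).
- cams.get_image(name): name is "scene" or "top"; returns (picture, depth): 384x512x3 uint8, red, green, blue; 384x512 float32, m along the optical axis (not along the pixel's ray), 0 where there is no reading.
- cams.camera_info(name): a dict with "fx", "fy", "cx", "cy" (pixels), "extrinsics" (4x4, takes a point from camera to world coordinates). Camera axes: x right, y down, z forward; pixel columns grow to the right and rows downward; lengths in m; the calibration is good to about 2 mm. A picture is of the moment at which its call begins. camera_info takes no time and is no camera call.
- order.close_job(): hands the job in, once; it reports no verdict.
The state is a dict: "time_s": time; "q": joint angles; "qvel": joint speeds; "joint_efforts": joint torques, N m; "position": TCP position; "tool_rot": TCP orientation; "ft_force": force on the tool from outside, world axes, zero at the start; "wrist_torque": the same for the moment, N m; "grip_width": finger opening in m.
Only numpy, scipy, OpenCV 4.12 (cv2) and the standard library are available. Lean on these libraries where they do the work, as an engineer would, in place of code of your own. Each camera call takes 0.05 s, during which the arm holds its last target. There are 200 camera calls.

## Working session

There is one attempt and no reset: what is moved stays moved. The work goes in short steps, Python scripts to look and compute and a tool call to move; the robot and the scene stay as the last step left them, time stands still between calls to the robot, and variables do not carry over. Pictures are saved under pics/ and viewed, about 8 in all and at most 12, crops included, and the job is handed in when it is done.

Besides the shell and the picture viewer there is one more tool, called as name(argument=value, ...), one argument or row to a line, values as JSON. step_arm: Moves the arm, as the interface text tells. Scaled input: -1 to 1 covers 0.04 m each way for a shift and 0.08 rad each way for a turn. Its arguments: {"type":"object","properties":{"steps":{"type":"array"},"squeeze":{"type":"number"}},"required":["steps"]}

```bash
ls; mkdir -p pics; cat > h.py <<'E'
import numpy as np, cv2
from rig import env, cams, order
def snap(n):
    im,d=cams.get_image(n); np.savez(f'/tmp/{n}.npz',im=im,d=d); return im,d
def pts(n,d):
    c=cams.camera_info(n); v,u=np.indices(d.shape)
    P=np.stack([(u-c['cx'])/c['fx']*d,(v-c['cy'])/c['fy']*d,d],-1)
    E=np.array(c['extrinsics']); return P@E[:3,:3].T+E[:3,3]
E
python3 - <<'E'
from h import *
s=env.observe();print(s['position'],s['tool_rot'],s['ft_force'],s['time_s'])
a=[]
for n in('scene','top'):
    im,d=snap(n);cv2.imwrite(f'pics/{n}0.png',im[...,::-1]);print(n,np.array(cams.camera_info(n)['extrinsics']).round(3).tolist(),cams.camera_info(n)['fx'])
E
```

```text
pics
[ 0.14551006 -0.5301254   0.24968307] [[ 2.64547657e-01 -9.64372611e-01 -7.14545811e-05]
 [-9.64371455e-01 -2.64547454e-01  1.53009263e-03]
 [-1.49448256e-03 -3.35873663e-04 -9.99998827e-01]] [-0.12404924  0.45364646  0.1303587 ] 0.0
scene [[-0.942, -0.233, 0.24, 0.15], [-0.334, 0.617, -0.712, 1.041], [0.018, -0.751, -0.66, 1.095], [0.0, 0.0, 0.0, 1.0]] 469.32530278347906
top [[-0.028, -0.993, 0.112, 0.336], [-1.0, 0.027, -0.012, 0.008], [0.009, -0.113, -0.994, 1.747], [0.0, 0.0, 0.0, 1.0]] 487.2952082357629
```

View pics/top0.png

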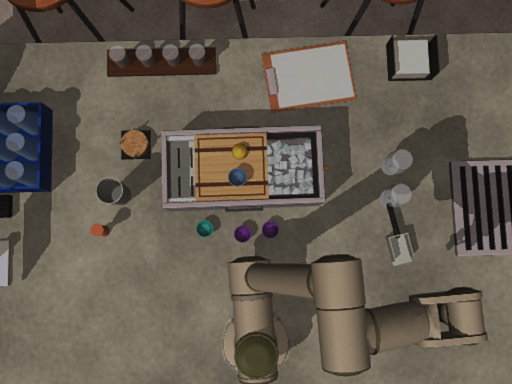

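View pics/scene0.png

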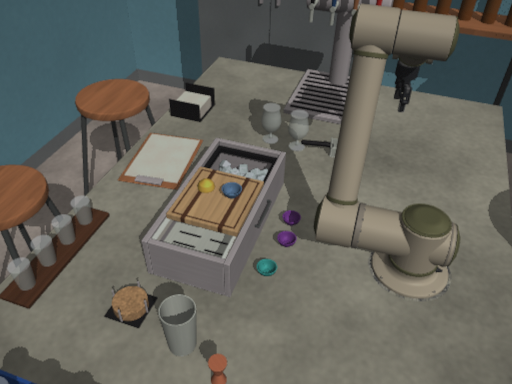

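```bash
cat > m.py <<'E'
from h import *
def rect(P,m,minarea=0):
    m=cv2.morphologyEx(m.astype(np.uint8),cv2.MORPH_OPEN,np.ones((3,3)))
    n,l,st,_=cv2.connectedComponentsWithStats(m); k=1+np.argmax(st[1:,4])
    q=P[l==k]; return cv2.minAreaRect(q[:,:2].astype(np.float32)),np.median(q[:,2]),st[k],q
E
python3 - <<'E'
from m import *
for n in('top','scene'):
    f=np.load(f'/tmp/{n}.npz');im,d=f['im'],f['d'];P=pts(n,d)
    reg=(abs(P[...,0]-.55)<.25)&(abs(P[...,1]-.08)<.4)
    hsv=cv2.cvtColor(im,cv2.COLOR_RGB2HSV);H,S,V=[hsv[...,i] for i in range(3)]
    rim=reg&(S<70)&(abs(P[...,2]-.148)<.006)
    r,z,st,q=rect(P,rim);print(n,'rim',r,z,st, q[:,:2].min(0),q[:,:2].max(0))
    b=reg&(H>7)&(H<25)&(S>90)&(abs(P[...,2]-.156)<.008)
    r,z,st,q=rect(P,b);print(n,'board',r,z,st,q[:,:2].min(0),q[:,:2].max(0))
    for nm,mm in(('dish',(H>100)&(H<125)&(S>90)),('lemon',(H>22)&(H<35)&(S>120))):
        mm=mm&reg&(P[...,2]>.14);q=P[mm];print(nm,len(q),q.min(0),q.max(0)) if len(q) else None
    hi=reg&(P[...,2]>.19)&(P[...,0]>.4);print('high pts',hi.sum(),P[hi].max(0) if hi.any() else '')
f=np.load('/tmp/top.npz')['im'][115:245,80:340];cv2.imwrite('pics/crop1.png',cv2.resize(f,None,fx=3,fy=3,interpolation=2)[...,::-1])
E
```

```text
top rim ((0.7233785390853882, 0.013485349714756012), (0.018717627972364426, 0.10071724653244019), 0.14734192192554474) 0.1484866630377617 [231 127  31   6 135] [ 0.71405375 -0.03687203] [0.73280728 0.06383818]
top board ((0.6004065871238708, 0.06614893674850464), (0.22155174612998962, 0.23854641616344452), 0.11366494745016098) 0.15592516143265645 [ 195  133   74   68 4061] [ 0.48943212 -0.05332195] [0.71109195 0.18542999]
dish 167 [0.33575807 0.00792794 0.15577507] [0.58848619 0.07262756 1.74684654]
lemon 53 [0.62868806 0.03146414 0.17019227] [0.6509154  0.05775217 0.19085566]
high pts 9 [0.65573441 0.07517577 0.19085566]
scene rim ((0.5982471108436584, 0.027923092246055603), (0.2624349296092987, 0.5458773970603943), 0.5388164520263672) 0.14954286585530974 [ 144  144  142  122 1776] [ 0.46524305 -0.24493996] [0.72862224 0.30179172]
scene board ((0.5975400805473328, 0.06726782768964767), (0.2219334840774536, 0.2454054206609726), 0.4354277551174164) 0.1582473052861928 [ 167  167   96   67 3461] [ 0.48602277 -0.0547283 ] [0.70883029 0.19034834]
dish 209 [0.52828562 0.01762806 0.16153469] [0.58575796 0.07843587 0.19197907]
lemon 87 [0.62462026 0.03323545 0.16564626] [0.65048478 0.06308203 0.19174605]
high pts 15 [0.65034439 0.07732621 0.19269051]
```

View pics/crop1.png

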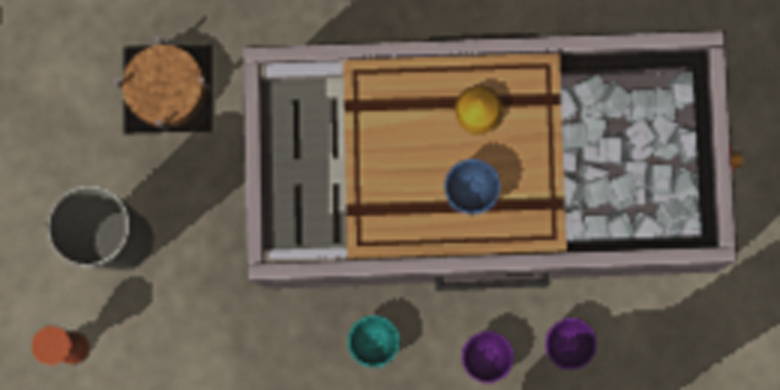

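The scene is clear, with no confusing candidates for the board. The maple board spans top px (195–268, 133–200), and its tail is the left edge at col 195. The blue dish at (237,177) and the lemon at (239,151) ride on it. The teal (205,228) and purple (243,233; 270,229) bowls are decoys on the bar. The bin centre line is x≈0.599, its origin is at y≈0.009, and the tail is at y≈0.186.

Next I turn the tool in line with the bin and shut the fingers.

step_arm(
  steps=[
    {"xyz":[0,0,0],"turn":[0,0,-0.96],"gripper":-1},
    {"xyz":[0,0,0],"turn":[0,0,-0.96],"gripper":-1},
    {"xyz":[0,0,0],"turn":[0,0,-0.96],"gripper":-1},
    {"xyz":[0,0,0],"turn":[0,0,-0.96],"gripper":-1},
    {"xyz":[0,0,0],"turn":[0,0,-0.96],"gripper":-1},
    {"xyz":[0,0,0],"turn":[0,0,-0.96],"gripper":-1},
    {"xyz":[0,0,0],"turn":[0,0,-0.96],"gripper":-1},
    {"xyz":[0,0,0],"turn":[0,0,-0.96],"gripper":-1},
    {"xyz":[0,0,0],"turn":[0,0,-0.96],"gripper":-1},
    {"xyz":[0,0,0],"turn":[0,0,-0.96],"gripper":-1},
    {"xyz":[0,0,0],"turn":[0,0,-0.96],"gripper":-1},
    {"xyz":[0,0,0],"turn":[0,0,-0.96],"gripper":-1},
    {"xyz":[0,0,0],"turn":[0,0,-0.96],"gripper":-1},
    {"xyz":[0,0,0],"turn":[0,0,-0.96],"gripper":-1},
    {"xyz":[0,0,0],"turn":[0,0,-0.96],"gripper":-1},
    {"xyz":[0,0,0],"turn":[0,0,-0.96],"gripper":-1},
    {"xyz":[0,0,0],"turn":[0,0,-0.96],"gripper":-1},
    {"xyz":[0,0,0],"turn":[0,0,0],"gripper":-1},
  ],
  squeeze=30,
)

```text
time_s: 1.6
position: [0.1455, -0.5302, 0.25]
tool_rot: [[1.0, 0.005, -0.0], [0.005, -1.0, 0.001], [-0.0, -0.001, -1.0]]
ft_force: [0.8, 0.2, -0.3]
grip_width: -0.0002
```

step_arm(
  steps=[
    {"xyz":[0.5,-0.85,0],"turn":[0,0,0],"gripper":-1},
    {"xyz":[0.5,-0.85,0],"turn":[0,0,0],"gripper":-1},
    {"xyz":[0.5,-0.85,0],"turn":[0,0,0],"gripper":-1},
    {"xyz":[0.5,-0.85,0],"turn":[0,0,0],"gripper":-1},
    {"xyz":[0.5,-0.85,0],"turn":[0,0,0],"gripper":-1},
    {"xyz":[0.5,-0.85,0],"turn":[0,0,0],"gripper":-1},
    {"xyz":[0.5,-0.85,0],"turn":[0,0,0],"gripper":-1},
    {"xyz":[0.5,-0.85,0],"turn":[0,0,0],"gripper":-1},
    {"xyz":[0.5,-0.85,0],"turn":[0,0,0],"gripper":-1},
    {"xyz":[0.5,-0.85,0],"turn":[0,0,0],"gripper":-1},
    {"xyz":[0.5,-0.85,0],"turn":[0,0,0],"gripper":-1},
    {"xyz":[0.5,-0.85,0],"turn":[0,0,0],"gripper":-1},
    {"xyz":[0.5,-0.85,0],"turn":[0,0,0],"gripper":-1},
    {"xyz":[0.5,-0.85,0],"turn":[0,0,0],"gripper":-1},
    {"xyz":[0.5,-0.85,0],"turn":[0,0,0],"gripper":-1},
    {"xyz":[0.5,-0.85,0],"turn":[0,0,0],"gripper":-1},
    {"xyz":[0.5,-0.85,0],"turn":[0,0,0],"gripper":-1},
    {"xyz":[0.5,-0.85,0],"turn":[0,0,0],"gripper":-1},
    {"xyz":[0.5,-0.85,0],"turn":[0,0,0],"gripper":-1},
    {"xyz":[0.5,-0.85,0],"turn":[0,0,0],"gripper":-1},
  ],
)

```text
time_s: 3.27
position: [0.5442, 0.1528, 0.2501]
tool_rot: [[1.0, 0.0, -0.0], [0.0, -1.0, -0.0], [-0.0, 0.0, -1.0]]
ft_force: [1.1, -0.9, -0.5]
grip_width: 0.0003
```

step_arm(
  steps=[
    {"xyz":[0.34,-0.52,0],"turn":[0,0,0],"gripper":-1},
    {"xyz":[0.34,-0.52,0],"turn":[0,0,0],"gripper":-1},
    {"xyz":[0.34,-0.52,0],"turn":[0,0,0],"gripper":-1},
    {"xyz":[0.34,-0.52,0],"turn":[0,0,0],"gripper":-1},
    {"xyz":[0,0,0],"turn":[0,0,0],"gripper":-1},
    {"xyz":[0,0,0.5],"turn":[0,0,0],"gripper":-1},
    {"xyz":[0,0,0.5],"turn":[0,0,0],"gripper":-1},
    {"xyz":[0,0,0.5],"turn":[0,0,0],"gripper":-1},
    {"xyz":[0,0,0],"turn":[0,0,0],"gripper":-1},
  ],
)

```text
time_s: 4.02
position: [0.5963, 0.2333, 0.1861]
tool_rot: [[1.0, 0.0, -0.008], [0.0, -1.0, -0.002], [-0.008, 0.002, -1.0]]
ft_force: [-0.4, -0.2, 0.2]
grip_width: 0.0001
```

```bash
python3 - <<'E'
from m import *
im,d=snap('scene');cv2.imwrite('pics/s2.png',cv2.resize(im[120:300,110:330],None,fx=3,fy=3,interpolation=2)[...,::-1])
E
```

```text
(no output)
```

View pics/s2.png

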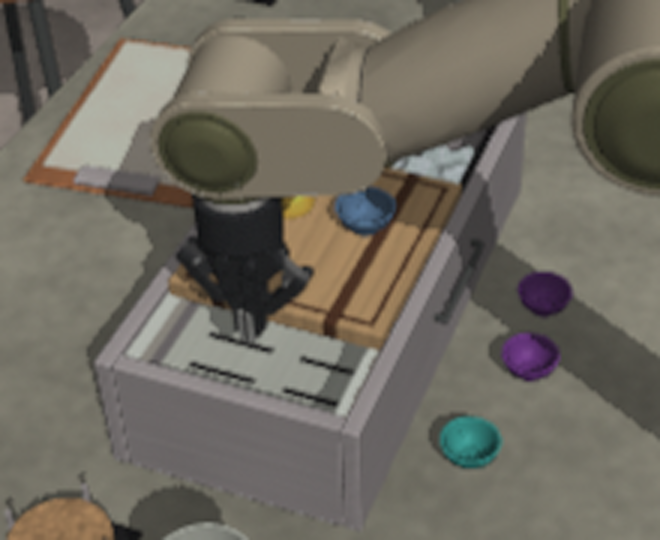

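The fingers hang behind the tail (crop px ~245,320), centred in the bay, with the dish and lemon far from the gripper. I lower and approach to near contact.

step_arm(
  steps=[
    {"xyz":[0.05,0,0.4],"turn":[0,0,0],"gripper":-1},
    {"xyz":[0,0,0.4],"turn":[0,0,0],"gripper":-1},
    {"xyz":[0,0,0.4],"turn":[0,0,0],"gripper":-1},
    {"xyz":[0,0,0],"turn":[0,0,0],"gripper":-1},
    {"xyz":[0,0.2,0],"turn":[0,0,0],"gripper":-1},
    {"xyz":[0,0.2,0],"turn":[0,0,0],"gripper":-1},
    {"xyz":[0,0.2,0],"turn":[0,0,0],"gripper":-1},
    {"xyz":[0,0.1,0],"turn":[0,0,0],"gripper":-1},
    {"xyz":[0,0.1,0],"turn":[0,0,0],"gripper":-1},
    {"xyz":[0,0.1,0],"turn":[0,0,0],"gripper":-1},
    {"xyz":[0,0.1,0],"turn":[0,0,0],"gripper":-1},
    {"xyz":[0,0,0],"turn":[0,0,0],"gripper":-1},
  ],
)

```text
time_s: 5.07
position: [0.6002, 0.1938, 0.1427]
tool_rot: [[1.0, 0.002, 0.001], [0.002, -1.0, 0.001], [0.001, -0.001, -1.0]]
ft_force: [-0.0, 1.5, 1.0]
grip_width: -0.0002
```

step_arm(
  steps=[
    {"xyz":[0,0.1,0],"turn":[0,0,0],"gripper":-1},
    {"xyz":[0,0.1,0],"turn":[0,0,0],"gripper":-1},
    {"xyz":[0,0.1,0],"turn":[0,0,0],"gripper":-1},
    {"xyz":[0,0.1,0],"turn":[0,0,0],"gripper":-1},
    {"xyz":[0,0.1,0],"turn":[0,0,0],"gripper":-1},
    {"xyz":[0,0.1,0],"turn":[0,0,0],"gripper":-1},
    {"xyz":[0,0.1,0],"turn":[0,0,0],"gripper":-1},
    {"xyz":[0,0.1,0],"turn":[0,0,0],"gripper":-1},
    {"xyz":[0,0.1,0],"turn":[0,0,0],"gripper":-1},
    {"xyz":[0,0.1,0],"turn":[0,0,0],"gripper":-1},
  ],
)

```text
time_s: 5.9
position: [0.6002, 0.155, 0.1427]
tool_rot: [[1.0, 0.003, 0.001], [0.003, -1.0, 0.002], [0.001, -0.002, -1.0]]
ft_force: [0.1, 7.1, 2.8]
grip_width: 0.0001
```

step_arm(
  steps=[
    {"xyz":[0,0.04,0],"turn":[0,0,0],"gripper":-1},
    {"xyz":[0,0.04,0],"turn":[0,0,0],"gripper":-1},
    {"xyz":[0,0.04,0],"turn":[0,0,0],"gripper":-1},
    {"xyz":[0,0.04,0],"turn":[0,0,0],"gripper":-1},
    {"xyz":[0,0.04,0],"turn":[0,0,0],"gripper":-1},
    {"xyz":[0,0.04,0],"turn":[0,0,0],"gripper":-1},
    {"xyz":[0,0.04,0],"turn":[0,0,0],"gripper":-1},
    {"xyz":[0,0.04,0],"turn":[0,0,0],"gripper":-1},
    {"xyz":[0,0.04,0],"turn":[0,0,0],"gripper":-1},
    {"xyz":[0,0.04,0],"turn":[0,0,0],"gripper":-1},
    {"xyz":[0,0.04,0],"turn":[0,0,0],"gripper":-1},
    {"xyz":[0,0.04,0],"turn":[0,0,0],"gripper":-1},
    {"xyz":[0,0.04,0],"turn":[0,0,0],"gripper":-1},
    {"xyz":[0,0.04,0],"turn":[0,0,0],"gripper":-1},
    {"xyz":[0,0.04,0],"turn":[0,0,0],"gripper":-1},
    {"xyz":[0,0.04,0],"turn":[0,0,0],"gripper":-1},
    {"xyz":[0,0.04,0],"turn":[0,0,0],"gripper":-1},
    {"xyz":[0,0.04,0],"turn":[0,0,0],"gripper":-1},
    {"xyz":[0,0.04,0],"turn":[0,0,0],"gripper":-1},
    {"xyz":[0,0.04,0],"turn":[0,0,0],"gripper":-1},
  ],
)

```text
time_s: 7.57
position: [0.6005, 0.1233, 0.143]
tool_rot: [[1.0, 0.003, 0.002], [0.003, -1.0, 0.002], [0.002, -0.002, -1.0]]
ft_force: [0.8, 8.2, 4.8]
grip_width: 0.0
```

```bash
python3 - <<'E'
from m import *
im,d=snap('scene');cv2.imwrite('pics/s3.png',cv2.resize(im[120:300,110:330],None,fx=3,fy=3,interpolation=2)[...,::-1])
E
```

```text
(no output)
```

View pics/s3.png

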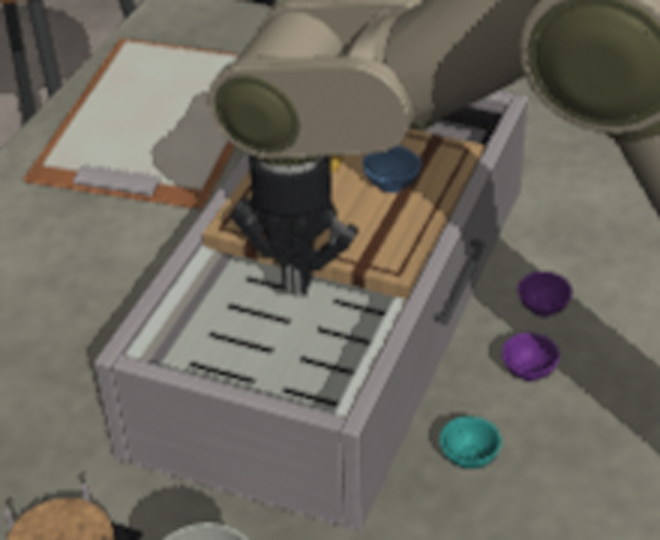

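The tail is at crop row ~260 and the fingers are behind it. The board is tilting and sliding, the dish is upright, and part of the lemon shows. I carry on pushing.

step_arm(
  steps=[
    {"xyz":[0,0.08,0],"turn":[0,0,0],"gripper":-1},
    {"xyz":[0,0.08,0],"turn":[0,0,0],"gripper":-1},
    {"xyz":[0,0.08,0],"turn":[0,0,0],"gripper":-1},
    {"xyz":[0,0.08,0],"turn":[0,0,0],"gripper":-1},
    {"xyz":[0,0.08,0],"turn":[0,0,0],"gripper":-1},
    {"xyz":[0,0.08,0],"turn":[0,0,0],"gripper":-1},
    {"xyz":[0,0.08,0],"turn":[0,0,0],"gripper":-1},
    {"xyz":[0,0.08,0],"turn":[0,0,0],"gripper":-1},
    {"xyz":[0,0.08,0],"turn":[0,0,0],"gripper":-1},
    {"xyz":[0,0.08,0],"turn":[0,0,0],"gripper":-1},
    {"xyz":[0,0.08,0],"turn":[0,0,0],"gripper":-1},
    {"xyz":[0,0.08,0],"turn":[0,0,0],"gripper":-1},
    {"xyz":[0,0.08,0],"turn":[0,0,0],"gripper":-1},
    {"xyz":[0,0.08,0],"turn":[0,0,0],"gripper":-1},
    {"xyz":[0,0.08,0],"turn":[0,0,0],"gripper":-1},
    {"xyz":[0,0.08,0],"turn":[0,0,0],"gripper":-1},
    {"xyz":[0,0.08,0],"turn":[0,0,0],"gripper":-1},
    {"xyz":[0,0.08,0],"turn":[0,0,0],"gripper":-1},
    {"xyz":[0,0.08,0],"turn":[0,0,0],"gripper":-1},
  ],
)

```text
time_s: 9.2
position: [0.6002, 0.061, 0.142]
tool_rot: [[1.0, 0.003, -0.001], [0.003, -1.0, 0.0], [-0.001, -0.0, -1.0]]
ft_force: [0.5, 3.6, -3.0]
grip_width: -0.0002
```

step_arm(
  steps=[
    {"xyz":[0,0.05,0],"turn":[0,0,0],"gripper":-1},
    {"xyz":[0,0.05,0],"turn":[0,0,0],"gripper":-1},
    {"xyz":[0,0.05,0],"turn":[0,0,0],"gripper":-1},
    {"xyz":[0,0.05,0],"turn":[0,0,0],"gripper":-1},
    {"xyz":[0,0.05,0],"turn":[0,0,0],"gripper":-1},
    {"xyz":[0,0.05,0],"turn":[0,0,0],"gripper":-1},
    {"xyz":[0,0.05,0],"turn":[0,0,0],"gripper":-1},
    {"xyz":[0,0.05,0],"turn":[0,0,0],"gripper":-1},
    {"xyz":[0,0.05,0],"turn":[0,0,0],"gripper":-1},
    {"xyz":[0,0.05,0],"turn":[0,0,0],"gripper":-1},
  ],
)

```text
time_s: 10.03
position: [0.6004, 0.041, 0.1423]
tool_rot: [[1.0, 0.003, -0.0], [0.003, -1.0, -0.0], [-0.0, 0.0, -1.0]]
ft_force: [0.2, 3.8, -2.7]
grip_width: 0.0
```

step_arm(
  steps=[
    {"xyz":[0,0.03,0],"turn":[0,0,0],"gripper":-1},
    {"xyz":[0,0.03,0],"turn":[0,0,0],"gripper":-1},
    {"xyz":[0,0.03,0],"turn":[0,0,0],"gripper":-1},
    {"xyz":[0,0.03,0],"turn":[0,0,0],"gripper":-1},
    {"xyz":[0,0.03,0],"turn":[0,0,0],"gripper":-1},
  ],
)

```text
time_s: 10.45
position: [0.6005, 0.0351, 0.1423]
tool_rot: [[1.0, 0.003, -0.0], [0.003, -1.0, 0.0], [-0.0, -0.0, -1.0]]
ft_force: [0.7, 2.9, -2.5]
grip_width: -0.0002
```

step_arm(
  steps=[
    {"xyz":[0,0.03,0],"turn":[0,0,0],"gripper":-1},
    {"xyz":[0,0.03,0],"turn":[0,0,0],"gripper":-1},
    {"xyz":[0,0.03,0],"turn":[0,0,0],"gripper":-1},
  ],
)

```text
time_s: 10.7
position: [0.6005, 0.0314, 0.1424]
tool_rot: [[1.0, 0.003, 0.0], [0.003, -1.0, -0.0], [0.0, 0.0, -1.0]]
ft_force: [0.8, 1.1, -1.4]
grip_width: 0.0003
```

step_arm(
  steps=[
    {"xyz":[0,0.03,0],"turn":[0,0,0],"gripper":-1},
    {"xyz":[0,0.03,0],"turn":[0,0,0],"gripper":-1},
  ],
)

```text
time_s: 10.87
position: [0.6006, 0.0292, 0.1425]
tool_rot: [[1.0, 0.003, 0.0], [0.003, -1.0, 0.0], [0.0, -0.0, -1.0]]
ft_force: [0.9, 4.1, -2.1]
grip_width: -0.0001
```

step_arm(
  steps=[
    {"xyz":[0,0.02,0],"turn":[0,0,0],"gripper":-1},
    {"xyz":[0,0.02,0],"turn":[0,0,0],"gripper":-1},
  ],
)

```text
time_s: 11.03
position: [0.6003, 0.0288, 0.1425]
tool_rot: [[1.0, 0.003, -0.0], [0.003, -1.0, 0.003], [-0.0, -0.003, -1.0]]
ft_force: [-1.8, 13.4, 0.6]
grip_width: 0.0003
```

```bash
cat > chk.py <<'E'
from m import *
import sys
for n in('scene','top'):
    im,d=snap(n);P=pts(n,d);hsv=cv2.cvtColor(im,cv2.COLOR_RGB2HSV);H,S,V=[hsv[...,i] for i in range(3)]
    b=(abs(P[...,0]-.6)<.13)&(P[...,1]>-.26)&(P[...,1]<.3)&(H>7)&(H<25)&(S>90)&(abs(P[...,2]-.15)<.022)
    r,z,st,q=rect(P,b); A=np.c_[q[:,:2]-[.6,-.1],np.ones(len(q))]; c=np.linalg.lstsq(A,q[:,2],rcond=None)[0]
    y=q[:,1]; print(n,'plane z=',c.round(4),'y ext',y.min().round(4),y.max().round(4),'x ext',q[:,0].min().round(4),q[:,0].max().round(4),st)
    g=(S<70)&(abs(P[...,0]-.6)<.14)&(abs(P[...,0]-.6)>.116)&(P[...,1]>-.2)&(P[...,1]<.25)&(abs(P[...,2]-.148)<.006);print('rim z',np.median(P[g][:,2]))
    cv2.imwrite(f'pics/{n}_{sys.argv[1]}.png',cv2.resize(im[90:260,130:360],None,fx=3,fy=3,interpolation=2)[...,::-1])
E
python3 chk.py a
```

```text
scene plane z= [ 0.0025 -0.0131  0.1501] y ext -0.226 0.0221 x ext 0.4882 0.6368 [ 227  149   51   50 1313]
rim z 0.14995923034154068
top plane z= [0.0049 0.001  0.1482] y ext -0.2217 0.0208 x ext 0.4891 0.7159 [ 244  132   75   68 3389]
rim z 0.14765785287465882
```

View pics/scene_a.png

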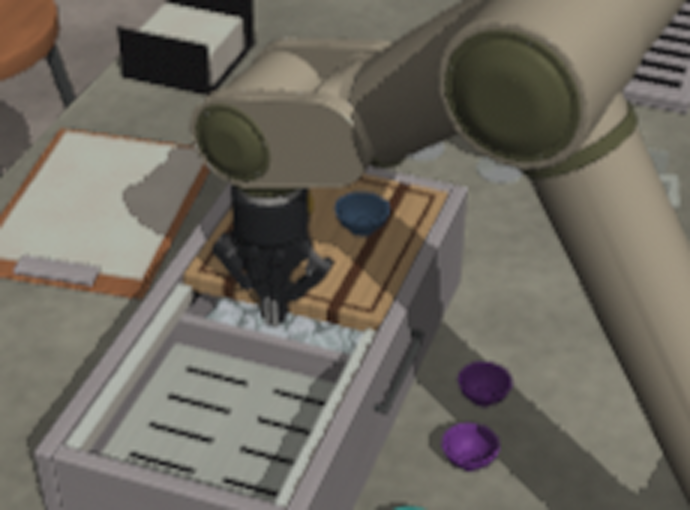

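The force climbed to 13 N at y=0.029, where the seated position was predicted. In the top view the board plane is level and flush with the rim. I draw back and go up clear.

step_arm(
  steps=[
    {"xyz":[0,-0.1,0],"turn":[0,0,0],"gripper":-1},
    {"xyz":[0,-0.2,0],"turn":[0,0,0],"gripper":-1},
    {"xyz":[0,-0.4,0],"turn":[0,0,0],"gripper":-1},
    {"xyz":[0,-0.6,0],"turn":[0,0,0],"gripper":-1},
    {"xyz":[0,-0.6,0],"turn":[0,0,0],"gripper":-1},
    {"xyz":[0,-0.6,0],"turn":[0,0,0],"gripper":-1},
    {"xyz":[0,0,0],"turn":[0,0,0],"gripper":-1},
    {"xyz":[0,0,-0.7],"turn":[0,0,0],"gripper":-1},
    {"xyz":[0,0,-0.7],"turn":[0,0,0],"gripper":-1},
    {"xyz":[0,0,-0.7],"turn":[0,0,0],"gripper":-1},
    {"xyz":[0,-0.8,-0.5],"turn":[0,0,0],"gripper":-1},
    {"xyz":[0,-0.8,0],"turn":[0,0,0],"gripper":-1},
    {"xyz":[0,-0.8,0],"turn":[0,0,0],"gripper":-1},
    {"xyz":[0,0,0],"turn":[0,0,0],"gripper":-1},
    {"xyz":[0,0,0],"turn":[0,0,0],"gripper":-1},
  ],
)

```text
time_s: 12.38
position: [0.5999, 0.2245, 0.2463]
tool_rot: [[1.0, 0.005, 0.001], [0.005, -1.0, -0.001], [0.001, 0.001, -1.0]]
ft_force: [-0.2, -0.8, 0.8]
grip_width: 0.0002
```

```bash
python3 chk.py b; cp pics/scene_b.png /tmp/; python3 -c "
import cv2,numpy as np
a=cv2.imread('pics/scene_b.png');b=cv2.imread('pics/top_b.png');c=np.vstack([a,b]);cv2.imwrite('pics/both.png',cv2.resize(c,None,fx=.58,fy=.58))"
```

```text
scene plane z= [ 0.0069 -0.0163  0.1507] y ext -0.2209 0.023 x ext 0.4872 0.6988 [ 204  152   74   47 1917]
rim z 0.14967776991403492
top plane z= [ 0.0039 -0.0022  0.148 ] y ext -0.2229 0.021 x ext 0.4888 0.7144 [ 244  132   75   68 4342]
rim z 0.14745926480545068
```

View pics/both.png

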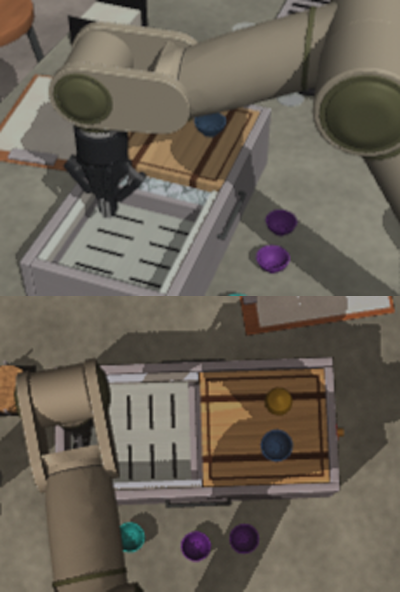

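```bash
python3 -c "
from rig import env,order
print(order.close_job(), env.observe()['ft_force'])"
```

```text
the job is handed in; nothing more can be done
the job is handed in; nothing more can be done
```

I pushed the board about 165 mm along its rails with the shut fingertips until it dropped into its seat, then drew back, lifted clear and handed the job in. That took about 12.5 s of the 38 s allowed; no verdict was reported.

**Push force:** sliding took about 3–8 N. The push force fell to about 1 N near the end, then rose to 13 N at the predicted stop.

**Last top view:**

| Check | Result |
|---|---|
| Board position along the bin | about y = -110 mm, the seat target |
| Board top against the rim | 148.0 mm against 147.5 mm |
| Slope along the bin | about 0.002 rad |
| Slope across the bin | about 0.004 rad |
| Dish | on the board, no visible tilt |
| Lemon | on the board |
| Gripper | clear of everything, above the drainer end |

**One disagreement:** the scene camera's plane fit gave a slope of about 0.016 rad, still under the 0.02 limit. I put this down to the visible end face being counted in the fit, with part of the board hidden by the arm, but I did not check it further.

I did not re-measure the glasses, jigger, shaker and scoop afterwards. The path ran well above them and I saw no contact.

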